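# Tension the lathe's drive box

## Task

Clear the wooden blanks away into the plywood tray (two to four of them; any that lie on the drive box's cover must go into the tray before you open it). Press the cover's ribbed pad until it clicks and the cover springs half open, take it as it comes up and fold it right back, then wind the crank of the tension wheel clockwise until it feels firm, with the steel pointer between the two ribs, and shut the cover again so that it snaps down. Leave the glue bottle and the mallet where they are.

Things in the scene. Friction and masses are not known exactly. Their poses are not given: they have to be found in the camera images.
- drive_box: Cream drive box fixed to the bench, 190 x 270 mm, 110 mm high to the shut cover's top. Origin: centre of its underside. On its -x side a grey ledge, 50 mm high, stands out 50 mm and carries the pointer. Cover hinge: along y at x = +90, z = 106 mm. The well round the wheel has walls up to z = 100 mm, inner faces at x = -79 and y = +-129 mm; the +x side is open.
- cover (a joint): Cover of the drive box: flat panel 180 (x) x 270 (y) x 8 mm, hinged along its far (+x) edge, with a 12 mm lip under the front edge and a ribbed grey press pad, 50 mm long and 90 mm wide, behind the hinge. Angle in rad: 0 shut and latched, about 1.2 half open (rests there on a sprung riser pin), 1.75 folded right back, just past upright (stays there).
- cover_pad (a point): Middle of the upper face of the ribbed press pad, 34 mm behind the hinge; moves with the cover. Shut, it needs a push down of 2 to 4 mm with some 8 N to click; the cover then springs up by itself to about 1.2 rad.
- cover_edge (a point): Middle of the cover's front (free) edge, half-way through its thickness, 180 mm from the hinge; moves with it. Lifted or pushed back from below past upright (1.57 rad) it lies back at 1.75. To shut: push it forward from behind; before upright it falls to about 1.2; then press its front part down (3 to 6 N, and up to 10 N near shut) until it snaps.
- wheel_hub (a point): Point on the upright axis of the tension wheel at the crank's gripping height, 80 mm above the bench. The steel wheel is 112 mm across, its upper face 57 mm above the bench, and lies under the shut cover. With the cover up, the riser pin (10 mm thick) stands at x = +70, y = -100 mm of the box, 138 mm above the bench.
- crank_grip (a point): Centre of the crank's black upright revolving handle: 23 mm diameter, 40 mm high, top 97.5 mm above the bench, 42 mm from the wheel's axis. The handle spins freely on its pin, so it can be held and led round without turning the hand.
- tension (a joint): Steel pointer on the ledge, sliding to the box's +y; travel in m from slack. Winding clockwise from above: at first only slack is taken up (2 to 6 rad, push at the crank about 3 N), then the pointer moves 5 mm per rad and the push grows from 8 N to 15 N at the firm mark, which is 0.030 to 0.041, between the two ribs. It stays when let go; winding back lowers it.
- tray_in (a point): Centre of the inner floor (6 mm above the bench) of the fixed plywood tray: inside 258 (x) x 218 (y) mm, walls 35 mm high overall and 6 mm thick. Its axes are the tray's.
- round_centre (a point): Centre (half-way up) of the round maple blank: disc 58 mm diameter, 50 mm high, axis z, standing. None if absent.
- octagon_centre (a point): Centre (half-way up) of the eight-sided maple blank: 57 mm across flats, 62 mm across corners (two of them on its x axis), 60 mm high, axis z, standing. None if absent.
- long_centre (a point): Centre of the long maple blank: 130 (x) x 45 x 45 mm, lying. None if absent.
- square_centre (a point): Centre (half-way up) of the square maple blank: 60 (x) x 60 (y) x 50 mm high. None if absent.
- glue_bottle: White glue bottle standing on the bench, 56 mm diameter, 160 mm high; origin under its centre. Leave alone.
- mallet: Wooden mallet lying on the bench, about 250 mm long. Leave alone.

How it is judged:
On the way, in this order (a step that is already met when the one before it is completed fails the run):
1. the blanks that lay on the cover (round, eight-sided) are in the tray (x of round_centre in the frame of tray_in between -0.127 and 0.127 m and y of round_centre in the frame of tray_in between -0.107 and 0.107 m and z of round_centre in the frame of tray_in between 0 and 0.045 m and x of octagon_centre in the frame of tray_in between -0.127 and 0.127 m and y of octagon_centre in the frame of tray_in between -0.107 and 0.107 m and z of octagon_centre in the frame of tray_in between 0 and 0.045 m), for 0.2 s.
2. the cover has sprung open (value of joint cover above 0.4 rad), for 0.1 s.
3. the cover is folded right back (value of joint cover above 1.5 rad), for 0.2 s.
4. the wheel is wound until firm: pointer between the ribs (value of joint tension between 0.029 and 0.042 m and value of joint cover above 1.2 rad), for 0.3 s.
5. the cover is shut (value of joint cover below 0.04 rad), for 0.2 s.
At the end, for the whole second after the job is handed in: All blanks present lie at rest inside the tray (centres within its walls and no more than 45 mm above its floor), the pointer stands between the ribs (29 to 42 mm), and the cover is shut (under 0.04 rad) (all of step 1 and linear speed of each of round_blank, octagon_blank, long_blank, square_blank below 0.03 m/s and x of long_centre in the frame of tray_in between -0.127 and 0.127 m and y of long_centre in the frame of tray_in between -0.107 and 0.107 m and z of long_centre in the frame of tray_in between 0 and 0.045 m and x of square_centre in the frame of tray_in between -0.127 and 0.127 m and y of square_centre in the frame of tray_in between -0.107 and 0.107 m and z of square_centre in the frame of tray_in between 0 and 0.045 m and value of joint tension between 0.029 and 0.042 m and value of joint cover below 0.04 rad); the robot touches nothing.
It fails at once if the glue bottle or the mallet is moved more than 40 mm (distance of any of glue_bottle, mallet from where it was at the start of the episode above 0.04 m).
Of round_blank, octagon_blank, long_blank, square_blank only 2 to 4 are there at a start; the rules pass over those that are not, and their reading is None.
At some moment in a run one of long_blank, square_blank may be knocked a few centimetres aside while the robot is not near it.
Once in a run the grip may slacken for a moment while it holds something.
It also fails if it takes over 210 s, if anything falls off the work surface, if the arm or the gripper's body presses on something with over 40 N, if the wrist force passes 120 N, or if a joint passes its speed limit or range.

## Robot

A 7-joint arm with a two-finger parallel gripper is mounted at the origin on the work surface. World frame = base frame: x ahead of the robot, y to its left, z up, the work surface at z = 0. Lengths are in m, angles in rad, forces in N, time in s.
With the tool pointing down it reaches from about 0.425 to 0.925 m from the base axis. Payload 6.8 kg.
Tool frame: the origin (TCP) lies on the front face of the gripper's body, between the roots of the fingers; the fingertips stand 73 mm ahead of it and the grasp point (between the pads) lies 54 mm ahead of it; z points along the fingers, y is the direction in which the jaws open and shut (so a half turn about z gives the same grasp; the last joint's range is limited). The gripper opens to 85 mm and grips with 20 to 120 N. Pads are 22 mm wide; open, the fingers measure 114 mm over their backs; the gripper's body (76 mm by 85 mm) begins 54 mm behind the grasp point. The pads swing forward as they close: fully open they stand 13 mm farther back than shut.
Start: joints at [1.106, 0.477, 0.022, 1.555, -0.011, 1.109, -0.083], TCP at [0.236, -0.633, 0.304] pointing down, gripper open.
Joint ranges: [-2.96, 2.96], [-0.34, 2.1], [-1.41, 1.46], [0.24, 2.44], [-1.37, 4.51], [0.17, 1.92], [-2.96, 2.96]. Speed limits (rad/s): [2.39, 2.39, 3.14, 3.14, 3.14, 3.14, 3.14].

## Interface

Orientations are given as a rotation vector (axis times angle).
In Python, from bench import * gives the robot as it stands.
- The arm moves only by the tool jog_arm, never from a script. Its argument "plan" is a list of rows, each a list of 2 entries, a list of its own where there are three numbers: the shift along the world's x, y, z in cm, then the turn about the world's z in rad. In form: [[[tx, ty, tz], twist], ...]. A call has 1 to 12 rows; each row shifts and turns the commanded pose from where the row before left it; what a row does not reach is not made up. A row lasts 1/10 s, in which the tool goes at most 50 mm and 8.59 degrees, less where a joint would pass 70% of its speed; a pose out of reach is approached as far as the arm can. A call is refused whole if a number of a shift passes 5 or a number of a turn 0.15, either way. A call with a gripper value outside its range is refused whole. "hand" is the finger opening in cm, from 0 to 8.54, set as the call begins (left out, the last holds). The fingers move at their own pace and stop on an object; "grip_force" is the grip in N (left out, the last holds). Time passes only in rows, so rows that do not move let the fingers close. It gives the time, the measured TCP pose, the force and the opening at its end, in the units of the state.
- get_obs(): the state, without advancing time (a new reading comes with each control period).
- grab_frame(name): name is "scene" or "top" or "wrist"; returns the picture (480x640x3 uint8, red, green, blue); there is no depth.
- get_calibration(name): a dict with "intrinsics" (3x3 intrinsics, pixels), "xyz" and "orientation" of the camera in the world. Camera axes: x right, y down, z forward; pixel columns grow to the right and rows downward; lengths in m; the calibration is good to about 2 mm. The wrist camera is an equidistant fisheye: a pixel r from the principal point sees the ray r / f radians off the axis. A picture is of the moment at which its call begins: read the wrist's pose just before it. get_calibration takes no time and is no camera call; for the wrist camera it gives the pose at the moment of the call.
- hand_in(): hands the job in, once; it reports no verdict.
The state is a dict: "clock": time; "joints": joint angles; "qvel": joint speeds; "tau": joint torques, N m; "tcp_pos": TCP position; "orientation": TCP orientation; "contact_force": force on the tool from outside, world axes, zero at the start; "moment": the same for the moment, N m; "grip_width": finger opening in m.
Only numpy, scipy, OpenCV 4.12 (cv2) and the standard library are available. Lean on these libraries where they do the work, as an engineer would, in place of code of your own. Each camera call takes 0.05 s, during which the arm holds its last target. There are 200 camera calls.

## Working session

There is one attempt and no reset: what is moved stays moved. The work goes in short steps, Python scripts to look and compute and a tool call to move; the robot and the scene stay as the last step left them, time stands still between calls to the robot, and variables do not carry over. Pictures are saved under pics/ and viewed, about 12 in all and at most 16, crops included, and the job is handed in when it is done.

Besides the shell and the picture viewer there is one more tool, called after ">>>" by a JSON object that holds its "name" and its "arguments". jog_arm: Moves the arm, as the interface text tells. Its arguments: {"type":"object","properties":{"plan":{"type":"array","items":{"type":"array"}},"hand":{"type":"number"},"grip_force":{"type":"number"}},"required":["plan"]}

```bash
ls; mkdir -p pics; python3 - <<'E'
from bench import *
import cv2
o=get_obs();print({k:o[k] for k in('clock','tcp_pos','orientation','grip_width','contact_force')})
for n in('scene','top','wrist'):
    print(n,get_calibration(n))
for n in('scene','top'):
    cv2.imwrite(f'pics/{n}0.png',cv2.cvtColor(grab_frame(n),cv2.COLOR_RGB2BGR))
E
```

```text
pics
{'clock': 0.0, 'tcp_pos': array([ 0.23561222, -0.63205049,  0.30291721]), 'orientation': array([-3.08997536e+00, -5.57189781e-01,  6.77002675e-04]), 'grip_width': 0.08516913310956374, 'contact_force': array([ 0.27443096,  0.44966647, -0.21558682])}
scene {'intrinsics': array([[504.44576001,   0.        , 311.24804702],
       [  0.        , 504.44576001, 243.12360922],
       [  0.        ,   0.        ,   1.        ]]), 'xyz': array([ 1.11149292, -0.18375565,  0.8120442 ]), 'orientation': array([-2.01074188, -1.53060292,  0.57960299])}
top {'intrinsics': array([[496.78783653,   0.        , 316.53444853],
       [  0.        , 496.78783653, 237.00316099],
       [  0.        ,   0.        ,   1.        ]]), 'xyz': array([ 0.33271748, -0.03056108,  1.14033463]), 'orientation': array([-2.15417956,  2.09942597, -0.16506817])}
wrist {'intrinsics': array([[371.64829954,   0.        , 327.32566529],
       [  0.        , 371.64829954, 246.22929599],
       [  0.        ,   0.        ,   1.        ]]), 'xyz': array([ 0.3123581 , -0.60331983,  0.37324147]), 'orientation': array([ 2.35248413, -1.63580179, -0.26844934])}
```

View pics/top0.png

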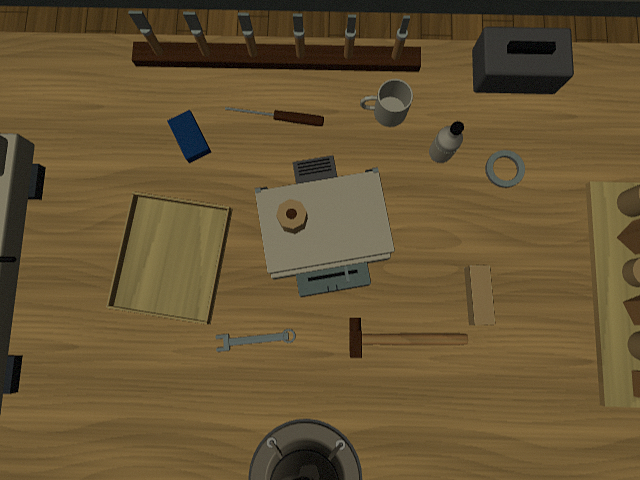

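View pics/scene0.png

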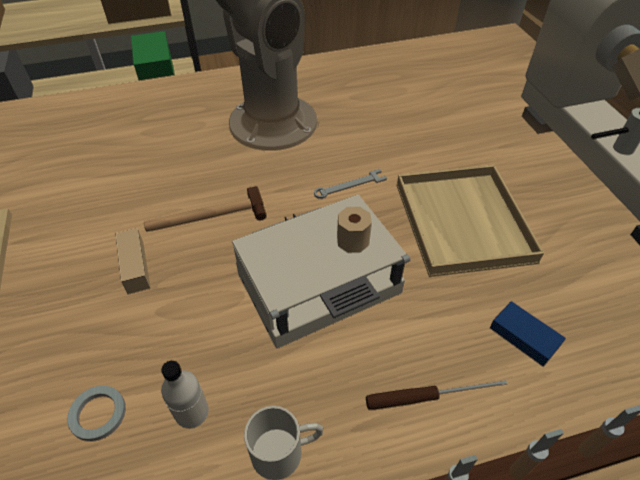

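The top view shows the box cover with corners at about (256,190), (380,170), (393,252) and (268,272). The eight-sided blank is on it at (292,215) and the long blank lies at (481,295). The tray spans (108,193) to (231,323). The mallet is at (355–467,338) and the bottle at (445,145). The round and square blanks are not visible.

```bash
cat > h.py <<'E'
from bench import *
import cv2, numpy as np
from scipy.spatial.transform import Rotation as R
def ray(name,uv,cal=None):
    c=cal or get_calibration(name);K=c['intrinsics']
    d=np.array([(uv[0]-K[0,2])/K[0,0],(uv[1]-K[1,2])/K[1,1],1.])
    if name=='wrist':
        r=np.hypot(d[0],d[1]);d=np.array([*(d[:2]/max(r,1e-9)*np.sin(r)),np.cos(r)])
    return np.array(c['xyz']),R.from_rotvec(c['orientation']).apply(d)
def at_z(name,uv,z,cal=None):
    p,d=ray(name,uv,cal);return p+d*(z-p[2])/d[2]
def proj(name,P,cal=None):
    c=cal or get_calibration(name);K=c['intrinsics']
    q=R.from_rotvec(c['orientation']).inv().apply(np.array(P)-c['xyz'])
    if name=='wrist':
        r=np.hypot(*q[:2]);t=np.arctan2(r,q[2]);q=np.array([*(q[:2]/r*t),1])
    else: q=q/q[2]
    return K[:2,:2]@q[:2]+K[:2,2]
def save(name,fn,crop=None,s=1):
    cal=get_calibration(name);im=cv2.cvtColor(grab_frame(name),cv2.COLOR_RGB2BGR)
    if crop: x,y,w,hh=crop;im=im[y:y+hh,x:x+w]
    cv2.imwrite(fn,cv2.resize(im,None,fx=s,fy=s,interpolation=cv2.INTER_CUBIC));return cal
def st():
    o=get_obs();print('t',round(o['clock'],2),'tcp',o['tcp_pos'].round(4),'yaw',yaw(o).round(3),'F',o['contact_force'].round(1),'w',round(o['grip_width'],4),'q',o['joints'].round(2));return o
def yaw(o):  # direction of tool y in world, mod pi
    y=R.from_rotvec(o['orientation']).apply([0,1,0]);return np.arctan2(y[1],y[0])
E
python3 - <<'E'
from h import *
im=cv2.imread('pics/top0.png')[150:340,100:300]
cv2.imwrite('pics/c1.png',cv2.resize(cv2.imread('pics/top0.png')[150:340,240:510],None,fx=2.96,fy=2.96,interpolation=cv2.INTER_CUBIC))
for n,uv,z in [('c1',(256,190),.11),('c2',(380,170),.11),('c3',(393,252),.11),('c4',(268,272),.11),('t1',(135,193),.035),('t2',(231,207),.035),('t3',(209,323),.035),('t4',(108,307),.035),('oct',(292,213),.17),('l1',(469,265),.045),('l2',(490,265),.045),('l3',(495,324),.045),('l4',(471,324),.045),('bot',(440,152),0)]:
    print(n,at_z('top',uv,z).round(3))
st()
E
```

```text
c1 [0.607 0.118 0.11 ]
c2 [ 0.658 -0.146  0.11 ]
c3 [ 0.48  -0.174  0.11 ]
c4 [0.432 0.085 0.11 ]
t1 [0.613 0.408 0.035]
t2 [0.586 0.185 0.035]
t3 [0.323 0.219 0.035]
t4 [0.352 0.445 0.035]
oct [0.545 0.036 0.17 ]
l1 [ 0.465 -0.351  0.045]
l2 [ 0.466 -0.397  0.045]
l3 [ 0.338 -0.404  0.045]
l4 [ 0.336 -0.352  0.045]
bot [ 0.74  -0.302  0.   ]
t 0.1 tcp [ 0.2356 -0.6321  0.303 ] yaw -1.214 F [ 0.4  0.7 -0.2] w 0.0853 q [ 1.11  0.48  0.02  1.56 -0.01  1.11 -0.08]
```

View pics/c1.png

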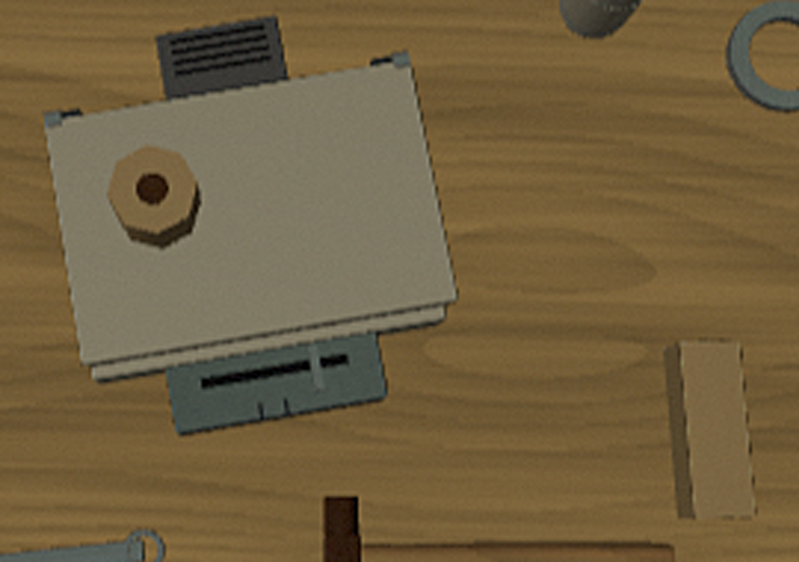

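```bash
python3 - <<'E'
from h import *
f=lambda u,v,z:at_z('top',(240+u/2.96,150+v/2.96),z)
c=[f(*p,.11)[:2] for p in[(48,122),(408,65),(457,298),(82,362)]]
bl,br,fr,fl=c
ex=(bl+br-fl-fr)/2;ey=(bl+fl-br-fr)/2
print('cover sizes',np.linalg.norm(ex),np.linalg.norm(ey),'ang',np.arctan2(ex[1],ex[0]),np.arctan2(-ey[0],ey[1]))
th=(np.arctan2(ex[1],ex[0])*180+np.arctan2(-ey[0],ey[1])*270)/450
ctr=sum(c)/4;print('ctr',ctr,th)
for n,p,z in [('pad',(222,55),.11),('ptr',(317,365),.05),('rib1',(262,410),.05),('rib2',(285,405),.05),('oct',(153,190),.17)]:
    w=f(*p,z)[:2];print(n,w.round(4),'box',(R.from_euler('z',-th).as_matrix()[:2,:2]@(w-ctr)).round(4))
for p in [(152,147),(185,156),(197,190),(184,222),(160,234),(122,222),(108,193),(121,158)]:
    w=f(*p,.17)[:2]-f(153,190,.17)[:2];print(np.hypot(*w).round(4),np.degrees(np.arctan2(w[1],w[0])).round(0),end='; ')
L=[f(*p,.045)[:2] for p in[(680,342),(740,341),(755,516),(693,517)]]
print('\nlong',[l.round(3) for l in L],(sum(L)/4).round(4),'dir',((L[0]+L[1]-L[2]-L[3])/2).round(4))
t=[at_z('top',p,.035)[:2] for p in[(135,193),(231,207),(209,323),(108,307)]]
a=(t[0]+t[1]-t[2]-t[3])/2;b=(t[0]+t[3]-t[1]-t[2])/2
print('tray',(sum(t)/4).round(4),np.hypot(*a),np.hypot(*b),np.arctan2(a[1],a[0]))
E
```

```text
cover sizes 0.17489170298351459 0.2662073255199231 ang 0.19481520040050365 0.1905592756147947
ctr [ 0.54285582 -0.02886467] 0.19226164552907826
pad [ 0.6575 -0.0066] box [ 0.1168 -0.    ]
ptr [ 0.439  -0.0822] box [-0.1121 -0.0325]
rib1 [ 0.4046 -0.0421] box [-0.1382  0.0134]
rib2 [ 0.4088 -0.059 ] box [-0.1374 -0.004 ]
oct [0.5428 0.036 ] box [0.0124 0.0637]
0.0298 3.0; 0.0319 -41.0; 0.0297 -89.0; 0.0305 -135.0; 0.0306 -169.0; 0.0302 138.0; 0.0304 95.0; 0.0312 46.0; 
long [array([ 0.464, -0.353]), array([ 0.465, -0.397]), array([ 0.337, -0.404]), array([ 0.335, -0.359])] [ 0.4004 -0.3781] dir [0.1284 0.0066]
tray [0.4685 0.314 ] 0.264023380767163 0.22659699246970666 -0.13475977734465486
```

>>> {"name": "jog_arm", "arguments": {"plan": [[[2,4.4,0],0.07],[[2,4.4,0],0],[[2,4.4,0],0],[[2,4.4,0],0],[[2,4.4,0],0],[[2,4.4,0],0],[[2,4.4,0],0],[[2,4.4,0],0],[[2,4.4,0],0],[[2,4.4,0],0],[[2,4.4,0],0],[[2,4.4,0],0]]}}

```text
clock: 1.3
tcp_pos: [0.476, -0.1027, 0.3038]
orientation: [3.07, 0.665, -0.0]
contact_force: [1.0, -0.9, 0.3]
grip_width: 0.0854
```

>>> {"name": "jog_arm", "arguments": {"plan": [[[2,4.4,0],0],[[2,4.4,0],0],[[2.7,5,0],0],[[0,0.2,0],0],[[0,0,0],0],[[0,0,0],0]]}}

```text
clock: 1.9
tcp_pos: [0.539, 0.0282, 0.3034]
orientation: [3.07, 0.663, -0.002]
contact_force: [-0.3, -0.3, -0.1]
grip_width: 0.0851
```

```bash
python3 - <<'E'
from h import *
st();cal=save('wrist','pics/w1.png')
print(proj('wrist',[.5428,.036,.17],cal),proj('wrist',[.5428,.036,.11],cal))
E
```

```text
t 1.9 tcp [0.539  0.0282 0.3034] yaw -1.145 F [-0.3 -0.3 -0.1] w 0.0851 q [ 0.16  0.29 -0.4   1.86  0.13  1.03 -1.43]
[318.14829273 257.44724578] [320.01822017 229.19552564]
```

View pics/w1.png

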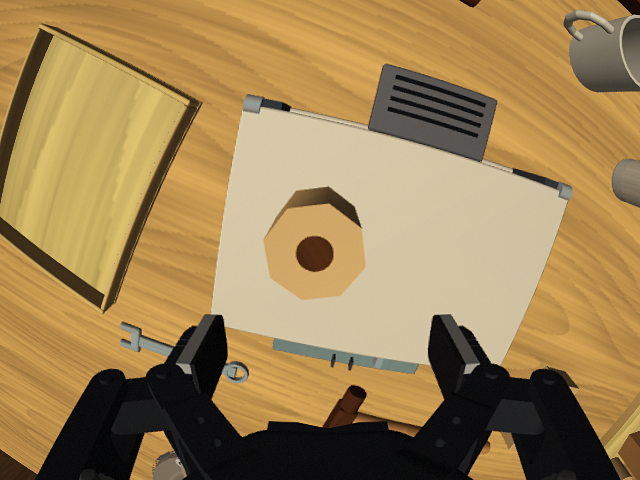

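The wrist view shows the octagon's top centre at (315,253), against (318,257) predicted, with flats nearly facing the jaws. The pad is at (432,110) and the cover's corners are at about (245,108) and (570,195).

```bash
python3 - <<'E'
from h import *
for n,p,z in [('oct',(315,253),.17),('bl',(244,108),.11),('br',(568,197),.11),('fl',(211,312),.11),('pad',(432,110),.11)]: print(n,at_z('wrist',p,z).round(4))
E
```

```text
oct [0.5446 0.0383 0.17  ]
bl [0.6026 0.121  0.11  ]
br [ 0.6553 -0.1408  0.11  ]
fl [0.4403 0.0899 0.11  ]
pad [ 0.6569 -0.0008  0.11  ]
```

>>> {"name": "jog_arm", "arguments": {"plan": [[[0.5,0.9,0],0],[[0,0,-3],0],[[0,0,-3],0],[[0,0,-2.5],0],[[0,0,-1.4],0],[[0,0,0],0]]}}

```text
clock: 2.55
tcp_pos: [0.5436, 0.038, 0.2033]
orientation: [-3.07, -0.664, 0.005]
contact_force: [-1.2, -0.6, -0.2]
grip_width: 0.0858
```

>>> {"name": "jog_arm", "arguments": {"plan": [[[0,0,0],0],[[0,0,0],0],[[0,0,0],0],[[0,0,0],0],[[0,0,0],0],[[0,0,0],0],[[0,0,0],0],[[0,0,0],0]], "hand": 3, "grip_force": 50}}

```text
clock: 3.35
tcp_pos: [0.5454, 0.0387, 0.2064]
orientation: [3.07, 0.665, 0.004]
contact_force: [-2.2, 0.5, 5.9]
grip_width: 0.0608
```

>>> {"name": "jog_arm", "arguments": {"plan": [[[0,0,2],0],[[0,0,3],0],[[0,0,3],0],[[0,0,1],0],[[0,0,0],0],[[0,0,0],0]]}}

```text
clock: 3.95
tcp_pos: [0.5439, 0.0382, 0.2938]
orientation: [3.07, 0.665, -0.002]
contact_force: [-0.5, -0.6, -2.4]
grip_width: 0.0613
```

>>> {"name": "jog_arm", "arguments": {"plan": [[[-0.3,4.4,0],0],[[-0.3,4.4,0],0],[[-0.3,4.4,0],0],[[-0.3,4.4,0],0],[[-0.3,4.4,0],0],[[-0.3,4.4,0],0],[[-0.3,4.4,0],0],[[0,0,-4],0],[[0,0,-4],0],[[0,0,-4],0],[[0,0,-3],0],[[0,0,-2],0]]}}

```text
clock: 5.15
tcp_pos: [0.5214, 0.3449, 0.1199]
orientation: [3.068, 0.666, -0.01]
contact_force: [0.6, 0.5, -0.9]
grip_width: 0.0605
```

>>> {"name": "jog_arm", "arguments": {"plan": [[[0,0,-0.8],0],[[0,0,-0.4],0],[[0,0,-0.3],0],[[0,0,-0.2],0],[[0,0,0],0]]}}

```text
clock: 5.65
tcp_pos: [0.5239, 0.3467, 0.1086]
orientation: [-3.07, -0.665, -0.002]
contact_force: [-0.1, 0.8, -1.5]
grip_width: 0.0609
```

>>> {"name": "jog_arm", "arguments": {"plan": [[[0,0,-0.3],0],[[0,0,-0.2],0],[[0,0,-0.1],0],[[0,0,0],0]]}}

```text
clock: 6.05
tcp_pos: [0.5236, 0.3465, 0.1026]
orientation: [3.07, 0.665, 0.001]
contact_force: [-2.0, -2.2, 3.9]
grip_width: 0.0611
```

>>> {"name": "jog_arm", "arguments": {"plan": [[[0,0,-0.1],0],[[0,0,0],0],[[0,0,0],0]]}}

```text
clock: 6.35
tcp_pos: [0.5236, 0.3465, 0.1026]
orientation: [3.07, 0.665, 0.001]
contact_force: [-4.6, -5.1, 12.1]
grip_width: 0.0611
```

>>> {"name": "jog_arm", "arguments": {"plan": [[[0,0,0],0],[[0,0,0],0],[[0,0,0],0],[[0,0,1],0],[[0,0,2],0],[[0,0,4],0],[[0,0,5],0],[[0,0,5],0],[[0,0,2],0],[[0,-4.5,0],0],[[0,-4.5,0],0],[[0,-4.5,0],0]], "hand": 7.6}}

```text
clock: 7.55
tcp_pos: [0.5233, 0.2103, 0.2918]
orientation: [-3.07, -0.667, -0.002]
contact_force: [0.6, -0.1, 0.0]
grip_width: 0.076
```

>>> {"name": "jog_arm", "arguments": {"plan": [[[-0.9,-4.5,0],-0.03],[[-0.9,-4.5,0],-0.03],[[-0.9,-4.5,0],-0.03],[[-0.9,-4.5,0],-0.03],[[-0.9,-4.5,0],-0.03],[[-0.9,-4.5,0],-0.03],[[-0.9,-4.5,0],-0.03],[[-0.9,-4.5,0],-0.03],[[-0.9,-4.5,0],-0.03],[[-0.9,-4.5,0],-0.03],[[-0.9,-4.5,0],-0.03],[[-0.9,-4.5,0],-0.03]]}}

```text
clock: 8.75
tcp_pos: [0.415, -0.3301, 0.2918]
orientation: [3.139, 0.104, 0.002]
contact_force: [0.5, -0.8, -0.0]
grip_width: 0.0758
```

>>> {"name": "jog_arm", "arguments": {"plan": [[[-0.9,-4.5,0],-0.015],[[0,0,0],0],[[0,0,0],0]]}}

```text
clock: 9.05
tcp_pos: [0.406, -0.3742, 0.2912]
orientation: [-3.14, -0.078, -0.0]
contact_force: [0.2, 1.3, -0.2]
grip_width: 0.0761
```

```bash
python3 - <<'E'
from h import *
st();cal=save('wrist','pics/w2.png')
for p in [[.464,-.353],[.465,-.397],[.337,-.404],[.335,-.359]]: print(proj('wrist',p+[.045],cal))
E
```

```text
t 9.05 tcp [ 0.406  -0.3742  0.2912] yaw -1.521 F [ 0.2  1.3 -0.2] w 0.0761 q [ 0.71  0.29 -0.09  1.86  0.03  0.99 -0.92]
[306.08095858 153.42901049]
[358.03681231 154.83491626]
[355.77934532 292.96044569]
[308.06127335 292.85633429]
```

View pics/w2.png

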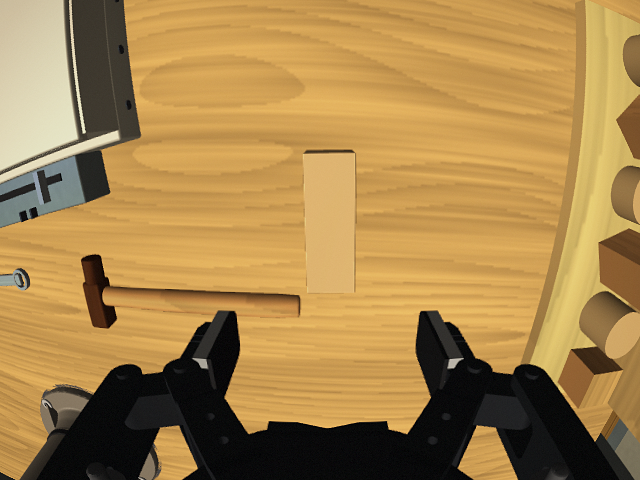

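>>> {"name": "jog_arm", "arguments": {"plan": [[[0,-0.2,-4],0],[[0,0,-4],0],[[0,0,-4],0],[[0,0,-4],0],[[0,0,-3],0],[[0,0,-1.5],0],[[0,0,0],0],[[0,0,0],0]]}}

```text
clock: 9.9
tcp_pos: [0.4075, -0.3753, 0.087]
orientation: [3.14, 0.083, 0.002]
contact_force: [0.1, 0.3, 0.4]
grip_width: 0.0764
```

>>> {"name": "jog_arm", "arguments": {"plan": [[[0,0,0],0],[[0,0,0],0],[[0,0,0],0],[[0,0,0],0],[[0,0,0],0],[[0,0,0],0],[[0,0,0],0],[[0,0,0],0]], "hand": 2, "grip_force": 60}}

```text
clock: 10.7
tcp_pos: [0.4074, -0.3762, 0.0876]
orientation: [3.139, 0.081, 0.003]
contact_force: [0.2, 0.7, 6.7]
grip_width: 0.0443
```

>>> {"name": "jog_arm", "arguments": {"plan": [[[0,0,2],0],[[0,0,4],0],[[0,0,5],0],[[0,0,5],0],[[0,0,4],0],[[0,0,0],0],[[0,0,0],0]]}}

```text
clock: 11.4
tcp_pos: [0.4064, -0.3756, 0.287]
orientation: [3.139, 0.081, 0.003]
contact_force: [-0.2, 0.1, -2.2]
grip_width: 0.0443
```

>>> {"name": "jog_arm", "arguments": {"plan": [[[0.4,4.5,0],-0.015],[[0.4,4.5,0],-0.015],[[0.4,4.5,0],-0.015],[[0.4,4.5,0],-0.015],[[0.4,4.5,0],-0.015],[[0.4,4.5,0],-0.015],[[0.4,4.5,0],-0.015],[[0.4,4.5,0],-0.015],[[0.4,4.5,0],-0.015],[[0.4,4.5,0],-0.015],[[0.4,4.5,0],-0.015],[[0.4,4.5,0],-0.015]]}}

```text
clock: 12.6
tcp_pos: [0.4533, 0.1656, 0.2841]
orientation: [3.134, -0.202, -0.005]
contact_force: [0.9, -0.7, -2.2]
grip_width: 0.0439
```

>>> {"name": "jog_arm", "arguments": {"plan": [[[0.4,4.5,0],0],[[0.3,4.5,0],0],[[0,0.5,-3],0],[[0,0,-4],0],[[0,0,-4],0],[[0,0,-4],0],[[0,0,-2.5],0],[[0,0,-1],0],[[0,0,-0.4],0],[[0,0,0],0],[[0,0,0],0]]}}

```text
clock: 13.7
tcp_pos: [0.4622, 0.2599, 0.098]
orientation: [-3.134, 0.201, -0.003]
contact_force: [0.7, -0.6, -2.7]
grip_width: 0.0444
```

>>> {"name": "jog_arm", "arguments": {"plan": [[[0,0,-0.3],0],[[0,0,-0.2],0],[[0,0,0],0],[[0,0,0],0]]}}

```text
clock: 14.1
tcp_pos: [0.4622, 0.2599, 0.0936]
orientation: [-3.135, 0.201, -0.003]
contact_force: [-2.0, -1.6, 11.2]
grip_width: 0.0439
```

>>> {"name": "jog_arm", "arguments": {"plan": [[[0,0,0],0],[[0,0,0],0],[[0,0,0],0],[[0,0,1],0],[[0,0,2],0],[[0,0,4],0],[[0,0,5],0],[[0,0,5],0],[[0,0,2],0],[[0,0,0],0]], "hand": 6.2}}

```text
clock: 15.1
tcp_pos: [0.4628, 0.2606, 0.2863]
orientation: [-3.131, 0.201, -0.01]
contact_force: [-0.3, 0.5, -0.4]
grip_width: 0.0622
```

```bash
python3 - <<'E'
from h import *
st();save('top','pics/t2.png',(60,0,580,480),1.3)
E
```

```text
t 15.1 tcp [0.4628 0.2606 0.2863] yaw -1.699 F [-0.3  0.5 -0.4] w 0.0622 q [-0.2   0.3  -0.52  1.89  0.18  0.98 -2.49]
```

View pics/t2.png

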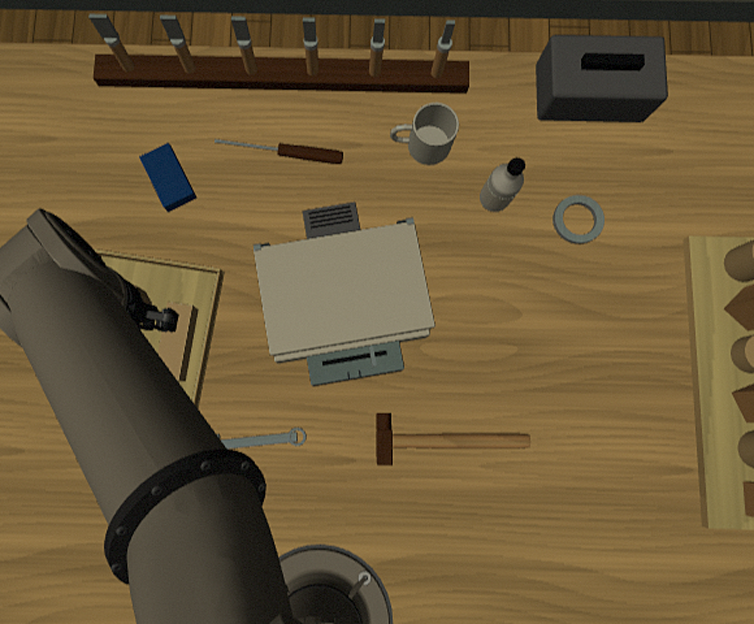

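The long blank now lies in the tray, with its edge at (190,340) in the crop. The cover is clear, and the mallet and bottle have not moved. Next I press the pad.

>>> {"name": "jog_arm", "arguments": {"plan": [[[3,-3.8,0],0.05],[[3,-3.8,0],0.05],[[3,-3.8,0],0.05],[[3,-3.8,0],0.05],[[3,-3.8,0],0.05],[[3,-3.8,0],0.05],[[2.9,-3.6,-2],0.02],[[0,0,-4],0],[[0,0,-2.5],0],[[0,0,0],0],[[0,0,0],0]], "hand": 0}}

```text
clock: 16.25
tcp_pos: [0.6697, -0.0038, 0.1962]
orientation: [-3.127, -0.302, 0.004]
contact_force: [-0.4, 0.8, 0.2]
grip_width: -0.0002
```

```bash
python3 - <<'E'
from h import *
st();cal=save('wrist','pics/w3.png',None,1); save('scene','pics/s3.png')
E
python3 -c "
import cv2,numpy as np
a=cv2.imread('pics/w3.png');b=cv2.imread('pics/s3.png')
cv2.imwrite('pics/ws3.png',cv2.resize(np.hstack([a,b]),(800,300),interpolation=cv2.INTER_AREA))"
```

```text
t 16.25 tcp [ 0.6697 -0.0038  0.1962] yaw -1.378 F [-0.4  0.8  0.2] w -0.0002 q [ 0.2   0.61 -0.41  1.64  0.28  0.96 -1.69]
```

View pics/ws3.png

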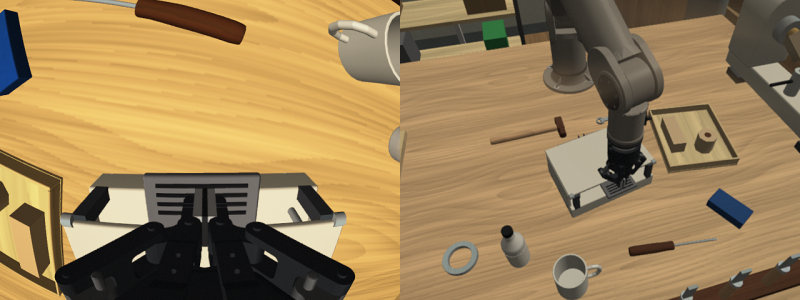

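>>> {"name": "jog_arm", "arguments": {"plan": [[[0,0,-0.5],0],[[0,0,-0.4],0],[[0,0,-0.2],0],[[0,0,-0.1],0],[[0,0,-0.1],0],[[0,0,-0.1],0]]}}

```text
clock: 16.95
tcp_pos: [0.6704, -0.0042, 0.1831]
orientation: [3.127, 0.301, 0.0]
contact_force: [-0.2, 0.3, 0.1]
grip_width: 0.0001
```

>>> {"name": "jog_arm", "arguments": {"plan": [[[0,0,-0.1],0],[[0,0,-0.1],0],[[0,0,-0.1],0],[[0,0,-0.1],0],[[0,0,0],0]]}}

```text
clock: 17.45
tcp_pos: [0.6705, -0.0042, 0.1819]
orientation: [3.126, 0.3, 0.001]
contact_force: [-7.0, -0.7, 18.3]
grip_width: -0.0003
```

>>> {"name": "jog_arm", "arguments": {"plan": [[[0,0,-0.1],0],[[0,0,0],0],[[0,0,0],0]]}}

```text
clock: 17.75
tcp_pos: [0.6706, -0.0041, 0.1817]
orientation: [3.126, 0.3, 0.002]
contact_force: [-10.1, -0.9, 23.4]
grip_width: -0.0002
```

```bash
python3 - <<'E'
from h import *
st();save('scene','pics/s4.png',(200,100,320,240),2)
E
```

```text
t 17.75 tcp [ 0.6706 -0.0041  0.1817] yaw -1.379 F [-10.1  -0.9  23.4] w -0.0002 q [ 0.19  0.63 -0.4   1.64  0.29  0.93 -1.7 ]
```

View pics/s4.png

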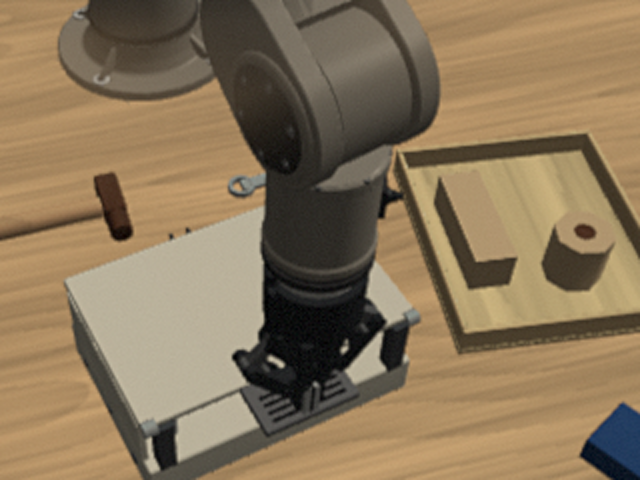

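```bash
python3 - <<'E'
from h import *
cal=save('wrist','pics/w4.png',(80,220,520,260),1.5)
for b in [(.099,0),(.149,0),(.124,.045),(.124,-.045),(.13,0),(.09,.135),(.09,-.135)]:
    w=np.array([.542,-.028])+R.from_euler('z',.192).as_matrix()[:2,:2]@b
    print(b,((proj('wrist',[*w,.11],cal)-[80,220])*1.5).round())
E
```

```text
(0.099, 0) [369. 236.]
(0.149, 0) [368.  94.]
(0.124, 0.045) [221. 168.]
(0.124, -0.045) [516. 167.]
(0.13, 0) [368. 153.]
(0.09, 0.135) [ 14. 228.]
(0.09, -0.135) [725. 227.]
```

View pics/w4.png

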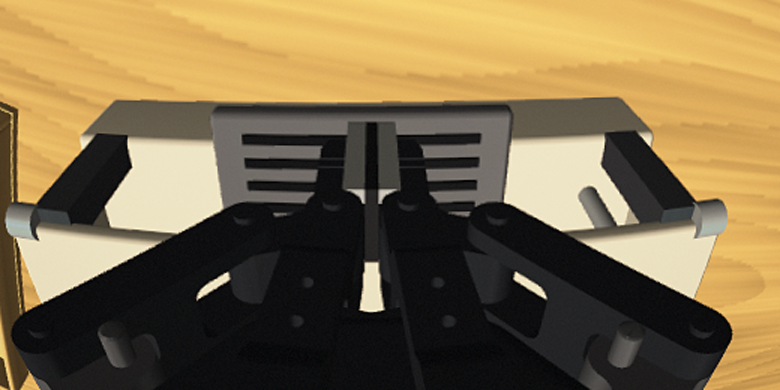

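>>> {"name": "jog_arm", "arguments": {"plan": [[[-0.1,0,-0.1],0],[[-0.1,0,-0.1],0],[[0,0,-0.1],0],[[0,0,0],0]]}}

```text
clock: 18.25
tcp_pos: [0.6702, -0.0042, 0.1787]
orientation: [3.126, 0.3, 0.009]
contact_force: [1.0, -0.2, 4.3]
grip_width: -0.0004
```

>>> {"name": "jog_arm", "arguments": {"plan": [[[0,0,0],0],[[0,0,0],0],[[0,0,0],0]]}}

```text
clock: 18.55
tcp_pos: [0.668, -0.0043, 0.1745]
orientation: [-3.127, -0.301, 0.002]
contact_force: [0.5, 0.1, -0.1]
grip_width: 0.0002
```

```bash
python3 - <<'E'
from h import *
st();save('scene','pics/s5.png',(220,80,280,230),2)
E
```

```text
t 18.55 tcp [ 0.668  -0.0043  0.1745] yaw -1.379 F [ 0.5  0.1 -0.1] w 0.0002 q [ 0.19  0.63 -0.4   1.65  0.3   0.92 -1.7 ]
```

View pics/s5.png

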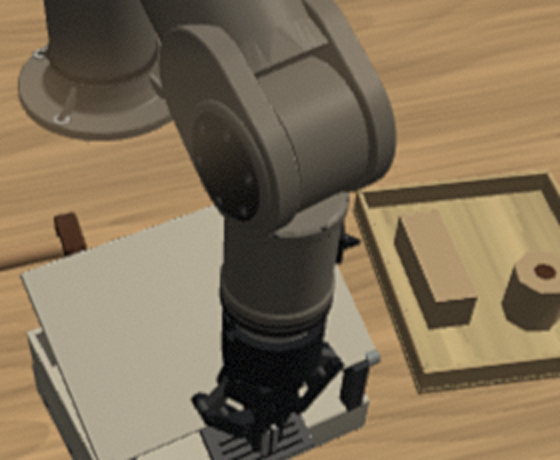

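>>> {"name": "jog_arm", "arguments": {"plan": [[[2,0.4,0.5],0],[[1,0.2,2],0],[[0,0,4],0],[[0,0,4],0],[[0,0,4],0],[[0,0,4],0],[[0,0,4],0],[[0,0,0],0],[[0,0,0],0]]}}

```text
clock: 19.5
tcp_pos: [0.6985, 0.0019, 0.4008]
orientation: [3.127, 0.301, 0.003]
contact_force: [0.1, 0.5, -0.7]
grip_width: 0.0
```

>>> {"name": "jog_arm", "arguments": {"plan": [[[-4.5,-0.9,0],0],[[-4.5,-0.9,0],0],[[-4.5,-0.9,0],0],[[-4.5,-0.9,0],0],[[-3.5,-0.7,0],0],[[0,0,0],0],[[0,0,0],0]]}}

```text
clock: 20.2
tcp_pos: [0.4827, -0.0416, 0.3992]
orientation: [3.127, 0.299, -0.002]
contact_force: [-0.0, 0.3, -0.1]
grip_width: 0.0001
```

```bash
python3 - <<'E'
from h import *
o=st();p=R.from_euler('z',-.192).as_matrix()[:2,:2]@(o['tcp_pos'][:2]-[.542,-.028]);print(p)
cal=save('wrist','pics/w5.png');save('top','pics/t5.png');save('scene','pics/s6.png')
a,b=[cv2.imread(f'pics/{k}.png') for k in('w5','s6')]
cv2.imwrite('pics/ws5.png',cv2.resize(np.hstack([a[:,:],b[60:420,140:620]]) if 0 else np.hstack([a,cv2.resize(b[60:420,140:620],(640,480))]),(800,300),interpolation=cv2.INTER_AREA))
E
```

```text
t 20.2 tcp [ 0.4827 -0.0416  0.3992] yaw -1.38 F [-0.   0.3 -0.1] w 0.0001 q [ 0.39  0.11 -0.47  1.84  0.05  1.2  -1.47]
[-0.06080088 -0.00207044]
```

View pics/ws5.png

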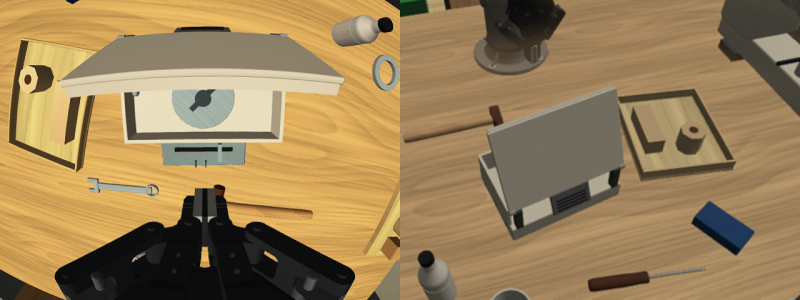

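>>> {"name": "jog_arm", "arguments": {"plan": [[[0,0,-4],0],[[0,0,-4],0],[[2,0.4,0],0],[[2,0.4,0],0],[[1,0.2,0],0],[[1,0.2,0],0],[[1,0.2,0],0],[[1,0.2,0],0],[[1,0.2,0],0],[[1,0.2,0],0],[[1,0.2,0],0],[[1,0.2,0],0]]}}

```text
clock: 21.55
tcp_pos: [0.6041, -0.0171, 0.3201]
orientation: [3.127, 0.301, 0.0]
contact_force: [0.4, -0.9, -0.2]
grip_width: 0.0
```

>>> {"name": "jog_arm", "arguments": {"plan": [[[1,0.2,0],0],[[1,0.2,0],0],[[0.7,0.1,0],0],[[0.7,0.1,0],0]]}}

```text
clock: 21.95
tcp_pos: [0.6379, -0.011, 0.3198]
orientation: [-3.127, -0.301, 0.0]
contact_force: [-0.4, 1.1, 0.2]
grip_width: -0.0001
```

>>> {"name": "jog_arm", "arguments": {"plan": [[[-4,-0.8,0],0.13],[[-4,-0.8,2],0.13],[[-4,-0.8,2],0.13],[[-1,-0.2,2],0.13],[[0,0,2],0.13],[[0,0,0],0.13],[[0,0,0],0.13],[[0,0,0],0.13],[[0,0,0],0.13],[[0,0,0],0.13],[[0,0,0],0.13],[[0,0,0],0.13]], "hand": 4.5}}

```text
clock: 23.15
tcp_pos: [0.5073, -0.0374, 0.3999]
orientation: [-2.005, -2.418, 0.0]
contact_force: [-0.5, -0.4, -0.5]
grip_width: 0.045
```

```bash
python3 - <<'E'
from h import *
o=st();p=R.from_euler('z',-.192).as_matrix()[:2,:2]@(o['tcp_pos'][:2]-[.542,-.028]);print(p)
cal=save('wrist','pics/w6.png');save('top','pics/t6.png');save('scene','pics/s7.png')
a,b=[cv2.imread(f'pics/{k}.png') for k in('w6','s7')]
cv2.imwrite('pics/ws6.png',np.hstack([cv2.resize(a,(533,400),interpolation=cv2.INTER_AREA),cv2.resize(b[60:420,240:480],(267,400),interpolation=cv2.INTER_AREA)]))
E
```

```text
t 23.15 tcp [ 0.5073 -0.0374  0.3999] yaw 0.186 F [-0.5 -0.4 -0.5] w 0.045 q [ 0.56  0.18 -0.69  1.78  0.12  1.22  0.03]
[-0.03583522 -0.00259067]
```

View pics/ws6.png

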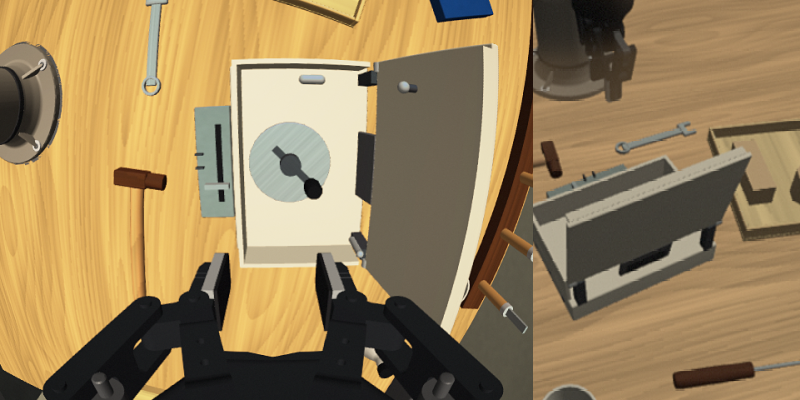

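Left panel (shown at 0.833 scale): the cover is folded back, the wheel centre is at (290,162), the black handle top at (313,188) and the riser pin at (358,245).

```bash
python3 - <<'E'
from h import *
cal=get_calibration('wrist')
Ri=R.from_euler('z',-.192).as_matrix()[:2,:2]
h=at_z('wrist',(347.5,194.),.057,cal)
im=cv2.imread('pics/w6.png');s=im[195:260,345:410];m=(s.max(2)<45).astype('uint8')
n,l,stt,c=cv2.connectedComponentsWithStats(m)
for i in range(1,n):
    if stt[i,4]>30: print(stt[i],c[i]+[345,195])
for nme,P in[('hub',h),('grip',at_z('wrist',(375.8,225.8),.0975,cal)),('wl',at_z('wrist',(299,194),.057,cal)),('wr',at_z('wrist',(396,194),.057,cal)),('ptr',at_z('wrist',(258,223),.055,cal)),('fl',at_z('wrist',(278.5,71),.1,cal)),('fr',at_z('wrist',(289,319),.1,cal)),('pin',at_z('wrist',(423,284),.138,cal))]:
    print(nme,P.round(4),'box',(Ri@(P[:2]-[.542,-.028])).round(4))
cv2.imwrite('pics/c6.png',cv2.resize(im[130:270,270:450],None,fx=4,fy=4,interpolation=cv2.INTER_CUBIC))
E
```

```text
[ 20  19  22  24 407] [375.14004914 225.88697789]
hub [ 0.5288 -0.0277  0.057 ] box [-0.0129  0.0029]
grip [ 0.5608 -0.0484  0.0975] box [ 0.0146 -0.0236]
wl [ 0.4749 -0.0372  0.057 ] box [-0.0677  0.0038]
wr [ 0.5833 -0.0173  0.057 ] box [0.0426 0.0026]
ptr [ 0.4326 -0.0795  0.055 ] box [-0.1172 -0.0297]
fl [0.4362 0.0905 0.1   ] box [-0.0812  0.1365]
fr [ 0.487  -0.1728  0.1   ] box [-0.0816 -0.1316]
pin [ 0.614  -0.0886  0.138 ] box [ 0.0591 -0.0732]
```

View pics/c6.png

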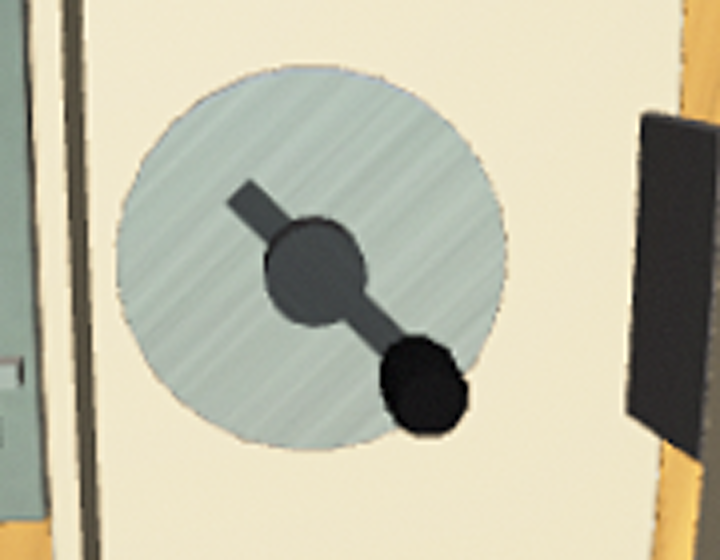

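>>> {"name": "jog_arm", "arguments": {"plan": [[[2.7,-0.5,-3],0],[[2.7,-0.5,-3],0],[[0,0,-4],0],[[0,0,-4],0],[[0,0,-4],0],[[0,0,-3],0],[[0,0,-2],0],[[0,0,-1.5],0],[[0,0,-1],0],[[0,0,-0.5],0],[[0,0,0],0],[[0,0,0],0]]}}

```text
clock: 24.5
tcp_pos: [0.5619, -0.0472, 0.1409]
orientation: [2.011, 2.412, 0.001]
contact_force: [0.2, -0.3, -0.0]
grip_width: 0.0446
```

>>> {"name": "jog_arm", "arguments": {"plan": [[[0,0,0],0],[[0,0,0],0],[[0,0,0],0],[[0,0,0],0],[[0,0,0],0]], "hand": 1.5, "grip_force": 40}}

```text
clock: 25.0
tcp_pos: [0.5622, -0.0473, 0.1411]
orientation: [2.011, 2.412, 0.002]
contact_force: [0.8, -0.3, 6.9]
grip_width: 0.022
```

```bash
python3 - <<'E'
from h import *
st();cal=save('wrist','pics/w7.png')
for p in [(.529,-.028,.057),(.561,-.048,.0975)]: print(proj('wrist',p,cal))
E
```

```text
t 25.0 tcp [ 0.5622 -0.0473  0.1411] yaw 0.181 F [ 0.8 -0.3  6.9] w 0.022 q [ 0.41  0.57 -0.56  1.92  0.43  0.77 -0.21]
[261.03499396 257.34338532]
[322.87856241 358.75611025]
```

View pics/w7.png

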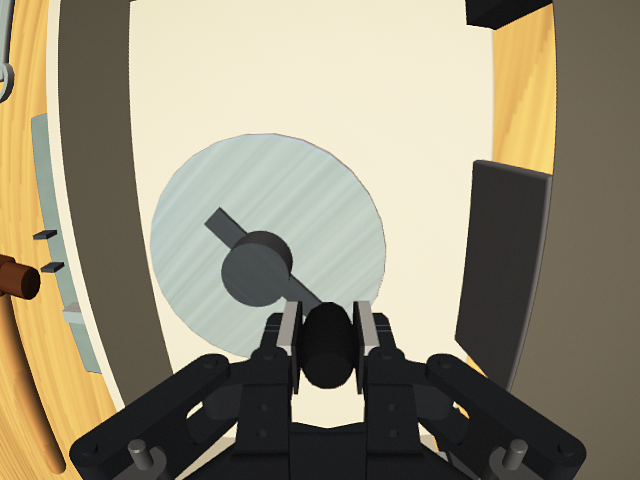

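```bash
python3 - <<'E'
from h import *
from scipy.optimize import least_squares
P=np.array([at_z('wrist',p,.057)[:2] for p in[(150,245),(386,248),(263,133),(181,168),(352,171),(165,300),(236,357)]])
r=least_squares(lambda v:np.hypot(*(P-v).T)-.056,[.53,-.028]);print('hub',r.x,r.fun.round(4))
E
```

```text
hub [ 0.53007926 -0.02973084] [-0.0004 -0.0008  0.0005 -0.0005  0.0001 -0.0001  0.    ]
```

>>> {"name": "jog_arm", "arguments": {"plan": [[[0,0,0],0],[[0,0,0],0],[[0.1,-0.6,0],0],[[0,0,0],0],[[0,0,0],0]], "hand": 3.5}}

```text
clock: 25.55
tcp_pos: [0.5622, -0.0537, 0.1398]
orientation: [-2.012, -2.412, 0.001]
contact_force: [-0.4, 0.8, -0.6]
grip_width: 0.0355
```

>>> {"name": "jog_arm", "arguments": {"plan": [[[0,0,0],0],[[0,0,0],0],[[0,0,0],0],[[0,0,0],0],[[0,0,0],0]], "hand": 1.5, "grip_force": 80}}

```text
clock: 26.05
tcp_pos: [0.5627, -0.0532, 0.1403]
orientation: [2.011, 2.413, 0.001]
contact_force: [1.2, -0.6, 3.0]
grip_width: 0.021
```

```bash
cat > wind.py <<'E'
from h import *
import sys
# print clockwise rows: from commanded angle a0, n rows of step d rad, circle radius r
H=np.array([.530,-.0297])
def rows(a0,d,n,r=4.2):
    a=a0-d*np.arange(n+1);p=np.c_[r*np.cos(a),r*np.sin(a)]
    q=np.round(p,1);print([[[float(round(x,1)),float(round(y,1)),0],0] for x,y in np.diff(q,axis=0)],'end angle',a[-1])
if __name__=='__main__':
    o=st();v=o['tcp_pos'][:2]-H;print('r',np.hypot(*v),'ang',np.arctan2(v[1],v[0]))
    if len(sys.argv)>1: rows(*map(float,sys.argv[1:3]),int(sys.argv[3]))
E
python3 wind.py -0.61 0.35 12
```

```text
t 26.05 tcp [ 0.5627 -0.0532  0.1403] yaw 0.181 F [ 1.2 -0.6  3. ] w 0.021 q [ 0.42  0.57 -0.56  1.92  0.43  0.77 -0.2 ]
r 0.04029683756911363 ang -0.623900578433265
[[[-1.0, -1.0, 0], 0], [[-1.3, -0.7, 0], 0], [[-1.5, -0.1, 0], 0], [[-1.4, 0.4, 0], 0], [[-1.2, 0.8, 0], 0], [[-0.8, 1.2, 0], 0], [[-0.4, 1.5, 0], 0], [[0.2, 1.4, 0], 0], [[0.6, 1.3, 0], 0], [[1.0, 1.1, 0], 0], [[1.4, 0.6, 0], 0], [[1.4, 0.1, 0], 0]] end angle -4.81
```

>>> {"name": "jog_arm", "arguments": {"plan": [[[-1.0,-1.0,0],0],[[-1.3,-0.7,0],0],[[-1.5,-0.1,0],0],[[-1.4,0.4,0],0],[[0,0,0],0]]}}

```text
clock: 26.55
tcp_pos: [0.5093, -0.0657, 0.1403]
orientation: [-2.009, -2.414, -0.002]
contact_force: [-1.3, 4.9, 3.9]
grip_width: 0.0213
```

```bash
python3 wind.py
```

```text
t 26.55 tcp [ 0.5093 -0.0657  0.1403] yaw 0.183 F [-1.3  4.9  3.9] w 0.0213 q [ 0.47  0.51 -0.58  2.04  0.41  0.71 -0.18]
r 0.041515322109044794 ang -2.0927340807476775
```

>>> {"name": "jog_arm", "arguments": {"plan": [[[-1.2,0.9,0],0],[[-0.8,1.2,0],0],[[-0.4,1.5,0],0],[[0.2,1.4,0],0],[[0.6,1.3,0],0],[[1.0,1.1,0],0],[[1.4,0.6,0],0],[[1.4,0.1,0],0],[[0,0,0],0]]}}

```text
clock: 27.45
tcp_pos: [0.5337, 0.0135, 0.1404]
orientation: [2.011, 2.412, -0.0]
contact_force: [1.9, -1.6, 4.9]
grip_width: 0.021
```

```bash
python3 wind.py -4.81 0.35 12
```

```text
t 27.45 tcp [0.5337 0.0135 0.1404] yaw 0.181 F [ 1.9 -1.6  4.9] w 0.021 q [ 0.31  0.53 -0.58  1.99  0.43  0.74 -0.34]
r 0.04338001175107063 ang 1.4845426494964284
[[[1.4, -0.4, 0], 0], [[1.2, -0.9, 0], 0], [[0.8, -1.2, 0], 0], [[0.4, -1.4, 0], 0], [[-0.2, -1.4, 0], 0], [[-0.6, -1.4, 0], 0], [[-1.0, -1.0, 0], 0], [[-1.4, -0.6, 0], 0], [[-1.4, -0.1, 0], 0], [[-1.4, 0.4, 0], 0], [[-1.2, 0.9, 0], 0], [[-0.8, 1.2, 0], 0]] end angle -9.009999999999998
```

>>> {"name": "jog_arm", "arguments": {"plan": [[[1.4,-0.4,0],0],[[1.2,-0.9,0],0],[[0.8,-1.2,0],0],[[0.4,-1.4,0],0],[[-0.2,-1.4,0],0],[[-0.6,-1.4,0],0],[[0,0,0],0]]}}

```text
clock: 28.15
tcp_pos: [0.5632, -0.0525, 0.1404]
orientation: [2.012, 2.413, 0.005]
contact_force: [3.7, 2.7, 2.0]
grip_width: 0.0202
```

```bash
python3 wind.py -6.91 0.35 12
```

```text
t 28.15 tcp [ 0.5632 -0.0525  0.1404] yaw 0.181 F [3.7 2.7 2. ] w 0.0202 q [ 0.42  0.57 -0.56  1.92  0.43  0.77 -0.2 ]
r 0.040268529485808044 ang -0.6033860514249278
[[[-1.0, -1.0, 0], 0], [[-1.4, -0.6, 0], 0], [[-1.4, -0.1, 0], 0], [[-1.4, 0.4, 0], 0], [[-1.2, 0.9, 0], 0], [[-0.8, 1.2, 0], 0], [[-0.4, 1.4, 0], 0], [[0.2, 1.5, 0], 0], [[0.6, 1.3, 0], 0], [[1.1, 1.0, 0], 0], [[1.3, 0.6, 0], 0], [[1.5, 0.1, 0], 0]] end angle -11.11
```

>>> {"name": "jog_arm", "arguments": {"plan": [[[-1.0,-1.0,0],0],[[-1.4,-0.6,0],0],[[-1.4,-0.1,0],0],[[-1.4,0.4,0],0],[[-1.2,0.9,0],0],[[-0.8,1.2,0],0],[[0,0,0],0]]}}

```text
clock: 28.85
tcp_pos: [0.4924, -0.0486, 0.1406]
orientation: [2.01, 2.406, -0.001]
contact_force: [10.6, -9.0, -3.9]
grip_width: 0.0207
```

```bash
cat > ptr.py <<'E'
from h import *
# brightness along the slot (box x=-0.112) and rib line (-0.138), at z 0.052
import sys
def prof(im,name,cal,xb,z):
    M=R.from_euler('z',.192).as_matrix()[:2,:2]
    out=[]
    for y in np.arange(-.055,.0551,.0025):
        u,v=proj(name,[*(np.array([.542,-.028])+M@[xb,y]),z],cal).round().astype(int)
        out.append(int(im[v-1:v+2,u-1:u+2].mean()) if 0<u<639 and 0<v<479 else -1)
    return out
for n in ('top','wrist'):
    cal=get_calibration(n);im=grab_frame(n)
    cv2.imwrite(f'pics/p_{n}.png',cv2.cvtColor(im,cv2.COLOR_RGB2BGR))
    for xb in(-.112,-.118,-.138): print(n,xb,prof(im,n,cal,xb,.052))
E
python3 wind.py -9.01 .35 12; python3 ptr.py
python3 - <<'E'
from h import *;from ptr import prof
E
python3 -c "
import sys;sys.argv=['x']
" 
```

```text
t 28.85 tcp [ 0.4924 -0.0486  0.1406] yaw 0.179 F [10.6 -9.  -3.9] w 0.0207 q [ 0.45  0.48 -0.58  2.08  0.42  0.69 -0.23]
r 0.04205663197147047 ang -2.6765135928624906
[[[-0.4, 1.4, 0], 0], [[0.2, 1.5, 0], 0], [[0.6, 1.3, 0], 0], [[1.1, 1.0, 0], 0], [[1.3, 0.6, 0], 0], [[1.5, 0.1, 0], 0], [[1.4, -0.4, 0], 0], [[1.2, -0.9, 0], 0], [[0.8, -1.2, 0], 0], [[0.3, -1.5, 0], 0], [[-0.2, -1.4, 0], 0], [[-0.6, -1.3, 0], 0]] end angle -13.209999999999999
top -0.112 [72, 72, 72, 73, 73, 72, 72, 72, 72, 72, 73, 71, 70, 70, 69, 70, 69, 66, 64, 58, 49, 39, 31, 27, 21, 40, 38, 30, 22, 20, 39, 35, 31, 27, 25, 16, 35, 32, 28, 25, 21, 41, 36, 49, 68]
top -0.118 [71, 72, 71, 72, 72, 73, 72, 72, 73, 73, 73, 72, 71, 70, 69, 69, 65, 64, 62, 64, 71, 84, 87, 86, 84, 81, 81, 85, 86, 86, 84, 81, 86, 86, 85, 83, 82, 84, 85, 85, 82, 82, 80, 86, 84]
top -0.138 [73, 73, 72, 72, 71, 72, 72, 72, 72, 72, 71, 69, 69, 67, 65, 64, 62, 68, 78, 77, 65, 75, 88, 87, 86, 86, 86, 63, 64, 81, 86, 85, 83, 84, 85, 87, 86, 86, 86, 86, 86, 86, 84, 84, 84]
wrist -0.112 [25, 26, 22, 24, 26, 26, 19, 19, 21, 21, 19, 20, 113, 173, 173,
[... 1135 characters left out ...]
 86, 86, 86, 86, 86, 84, 85, 85]
wrist -0.112 [26, 26, 24, 24, 27, 25, 19, 19, 20, 20, 19, 19, 112, 173, 173, 149, 133, 136, 26, 22, 22, 23, 21, 21, 22, 23, 23, 24, 23, 23, 23, 24, 23, 25, 24, 23, 24, 24, 24, 25, 24, 24, 24, 24, 22]
wrist -0.118 [26, 27, 34, 26, 25, 100, 145, 148, 150, 150, 148, 147, 168, 173, 173, 152, 133, 136, 147, 147, 145, 146, 147, 147, 147, 146, 145, 145, 145, 146, 146, 147, 147, 147, 146, 146, 145, 144, 145, 145, 144, 144, 144, 144, 144]
wrist -0.138 [143, 146, 147, 145, 144, 146, 146, 146, 146, 145, 146, 146, 148, 155, 154, 150, 148, 147, 148, 67, 50, 57, 150, 149, 146, 145, 147, 66, 49, 106, 144, 145, 143, 143, 145, 146, 147, 146, 147, 146, 144, 146, 147, 145, 143]
```

>>> {"name": "jog_arm", "arguments": {"plan": [[[-0.4,1.4,0],0],[[0.2,1.5,0],0],[[0.6,1.3,0],0],[[1.1,1.0,0],0],[[1.3,0.6,0],0],[[1.5,0.1,0],0],[[0,0,0],0]]}}

```text
clock: 29.75
tcp_pos: [0.5318, 0.0138, 0.1403]
orientation: [-2.01, -2.411, 0.008]
contact_force: [-7.4, -1.2, 16.2]
grip_width: 0.0203
```

>>> {"name": "jog_arm", "arguments": {"plan": [[[1.4,-0.4,0],0],[[1.2,-0.9,0],0],[[0.8,-1.2,0],0],[[0.3,-1.5,0],0],[[0,0,0],0]]}}

```text
clock: 30.25
tcp_pos: [0.5704, -0.0228, 0.1404]
orientation: [-2.007, -2.413, -0.006]
contact_force: [-0.8, 9.0, 4.1]
grip_width: 0.0204
```

```bash
python3 wind.py -12.51 .35 6; python3 ptr.py | grep wrist
```

```text
t 30.25 tcp [ 0.5704 -0.0228  0.1404] yaw 0.183 F [-0.8  9.   4.1] w 0.0204 q [ 0.37  0.58 -0.57  1.91  0.43  0.78 -0.25]
r 0.04103284097051838 ang 0.16947437423604683
[[[-0.2, -1.4, 0], 0], [[-0.6, -1.3, 0], 0], [[-1.1, -1.0, 0], 0], [[-1.4, -0.6, 0], 0], [[-1.4, -0.1, 0], 0], [[-1.4, 0.5, 0], 0]] end angle -14.61
wrist -0.112 [74, 74, 74, 74, 74, 74, 75, 74, 75, 75, 75, 75, 74, 75, 75, 75, 76, 75, 75, 75, 75, 75, 75, 76, 75, 75, 75, 75, 75, 75, 75, 75, 75, 75, 75, 75, 75, 75, 75, 75, 75, 75, 74, 75, 75]
wrist -0.118 [74, 74, 74, 74, 74, 74, 74, 74, 75, 75, 75, 75, 74, 74, 75, 75, 75, 75, 75, 75, 74, 75, 75, 75, 74, 75, 75, 75, 75, 75, 75, 75, 75, 76, 75, 75, 75, 74, 74, 75, 75, 75, 75, 75, 75]
wrist -0.138 [140, 141, 143, 141, 141, 142, 144, 142, 142, 141, 142, 143, 141, 140, 143, 145, 145, 142, 144, 127, 172, 171, 155, 133, 142, 141, 140, 46, 40, 81, 139, 137, 137, 138, 139, 143, 144, 144, 143, 142, 140, 143, 143, 142, 139]
```

>>> {"name": "jog_arm", "arguments": {"plan": [[[-0.2,-1.4,0],0],[[-0.6,-1.3,0],0],[[-1.1,-1.0,0],0],[[-1.4,-0.6,0],0],[[0,0,0],0],[[0,0,0],0]]}}

```text
clock: 30.95
tcp_pos: [0.54, -0.0688, 0.1405]
orientation: [2.009, 2.41, 0.008]
contact_force: [10.0, 0.5, -5.3]
grip_width: 0.0204
```

```bash
python3 wind.py; python3 ptr.py | grep wrist
```

```text
t 30.95 tcp [ 0.54   -0.0688  0.1405] yaw 0.181 F [10.   0.5 -5.3] w 0.0204 q [ 0.46  0.54 -0.57  1.97  0.43  0.74 -0.18]
r 0.04032992925482627 ang -1.3210058157488258
wrist -0.112 [225, 224, 224, 224, 225, 225, 226, 226, 226, 225, 226, 226, 226, 226, 226, 227, 226, 226, 226, 226, 226, 225, 226, 226, 225, 225, 225, 225, 225, 224, 225, 224, 224, 224, 224, 224, 224, 223, 223, 223, 222, 222, 222, 222, 221]
wrist -0.118 [148, 149, 149, 149, 148, 147, 148, 151, 153, 153, 150, 148, 151, 153, 151, 150, 148, 148, 150, 149, 147, 148, 149, 148, 179, 178, 179, 136, 146, 147, 148, 148, 148, 147, 148, 146, 144, 144, 144, 144, 144, 143, 144, 144, 142]
wrist -0.138 [146, 146, 149, 147, 148, 149, 148, 148, 147, 148, 148, 150, 149, 149, 151, 152, 151, 149, 149, 113, 43, 55, 150, 149, 178, 178, 179, 117, 37, 116, 145, 145, 143, 143, 145, 146, 146, 146, 145, 145, 144, 145, 144, 144, 142]
```

```bash
python3 - <<'E'
from h import *
cal=get_calibration('wrist');M=R.from_euler('z',.192).as_matrix()[:2,:2]
for y in(-.0325,.003,.0): print(proj('wrist',[*(np.array([.542,-.028])+M@[-.138,y]),.052],cal))
u,v=proj('wrist',[*(np.array([.542,-.028])+M@[-.138,0]),.052],cal).astype(int)
im=cv2.imread('pics/p_wrist.png');x0=max(u-60,0);y0=max(v-70,0)
print(x0,y0);cv2.imwrite('pics/c7.png',cv2.resize(im[y0:y0+140,x0:x0+140],None,fx=4,fy=4,interpolation=cv2.INTER_CUBIC))
E
```

```text
[ 90.88928945 286.80749227]
[ 77.70266616 224.10935292]
[ 78.68782265 229.64809143]
18 159
```

View pics/c7.png

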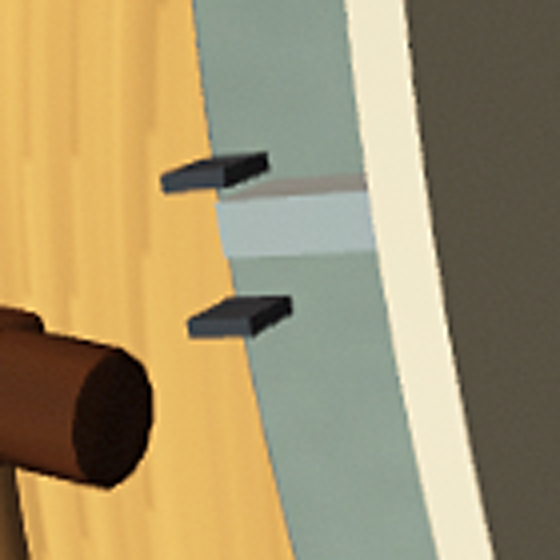

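>>> {"name": "jog_arm", "arguments": {"plan": [[[0.7,0.2,0],0],[[0.7,0.2,0],0],[[0,0,0],0],[[0,0,0],0]]}}

```text
clock: 31.45
tcp_pos: [0.5519, -0.0636, 0.1404]
orientation: [-2.01, -2.414, -0.003]
contact_force: [1.2, 3.5, 4.8]
grip_width: 0.0203
```

```bash
python3 wind.py; python3 ptr.py | grep wrist
```

```text
t 31.45 tcp [ 0.5519 -0.0636  0.1404] yaw 0.182 F [1.2 3.5 4.8] w 0.0203 q [ 0.45  0.56 -0.57  1.94  0.43  0.76 -0.19]
r 0.040391015556010317 ang -0.9964595551586464
wrist -0.112 [194, 189, 189, 187, 188, 186, 184, 183, 183, 186, 188, 179, 184, 188, 185, 188, 175, 140, 149, 161, 156, 160, 181, 185, 134, 157, 166, 180, 134, 154, 166, 136, 149, 128, 150, 164, 132, 164, 140, 165, 141, 120, 152, 132, 116]
wrist -0.118 [229, 229, 230, 230, 230, 230, 230, 230, 231, 231, 231, 231, 231, 231, 231, 231, 231, 231, 231, 231, 231, 231, 230, 230, 230, 230, 230, 230, 229, 229, 229, 229, 229, 229, 229, 229, 228, 228, 228, 227, 227, 227, 227, 226, 226]
wrist -0.138 [152, 155, 156, 154, 153, 155, 155, 155, 152, 151, 154, 154, 153, 153, 156, 157, 156, 154, 156, 141, 23, 61, 157, 176, 185, 185, 166, 123, 24, 133, 151, 151, 149, 149, 151, 152, 153, 152, 152, 151, 150, 151, 151, 150, 149]
```

The crop shows the pointer's top face at rows 190–258, between the two ribs at rows 170 and 315. After the small wind-back it sits about midway. I release the handle and go behind the cover.

>>> {"name": "jog_arm", "arguments": {"plan": [[[0,0,0],0],[[0,0,0],0],[[0,0,0],0],[[0,0,1],0],[[0,0,3],0],[[0,0,4],0],[[0,0,4],0],[[0,0,5],0],[[0,0,5],0],[[0,0,5],0],[[0,0,0],-0.14],[[0,0,0],-0.14]], "hand": 4.5}}

```text
clock: 32.75
tcp_pos: [0.5515, -0.0652, 0.4128]
orientation: [2.332, 2.1, 0.004]
contact_force: [-0.5, 0.1, -0.5]
grip_width: 0.0453
```

>>> {"name": "jog_arm", "arguments": {"plan": [[[0,0,0],-0.14],[[0,0,0],-0.14],[[0,0,0],-0.14],[[0,0,0],-0.14],[[3.5,1.4,0],-0.14],[[3.5,1.4,0],-0.14],[[3.5,1.4,0],-0.14],[[3.5,1.4,0],-0.14],[[3.6,1.6,0],-0.14],[[0,0,0],0],[[0,0,0],0]], "hand": 0}}

```text
clock: 33.85
tcp_pos: [0.7273, 0.0074, 0.4096]
orientation: [-3.123, -0.335, 0.002]
contact_force: [-0.5, -0.3, -0.1]
grip_width: -0.0001
```

```bash
cat > bx.py <<'E'
from h import *
o=st();print('box',(R.from_euler('z',-.192).as_matrix()[:2,:2]@(o['tcp_pos'][:2]-[.542,-.028])).round(4))
E
python3 bx.py; python3 ptr.py
```

```text
t 33.85 tcp [0.7273 0.0074 0.4096] yaw -1.357 F [-0.5 -0.3 -0.1] w -0.0001 q [ 0.16  0.54 -0.42  1.25  0.22  1.4  -1.6 ]
box [ 0.1886 -0.0006]
top -0.112 [87, 87, 87, 86, 86, 86, 85, 85, 84, 84, 83, 82, 81, 81, 80, 79, 78, 77, 76, 75, 73, 72, 69, 67, 66, 66, 66, 50, 35, 19, 40, 36, 32, 28, 26, 20, 36, 33, 29, 23, 20, 39, 35, 51, 69]
top -0.118 [86, 87, 87, 87, 86, 85, 86, 87, 86, 85, 83, 83, 81, 81, 80, 78, 78, 77, 76, 75, 74, 73, 73, 69, 67, 66, 65, 65, 74, 81, 86, 83, 87, 87, 85, 84, 83, 87, 87, 87, 85, 83, 82, 86, 85]
top -0.138 [87, 88, 87, 87, 87, 86, 86, 87, 86, 85, 84, 84, 82, 81, 81, 80, 79, 78, 77, 76, 75, 73, 71, 70, 68, 67, 66, 63, 68, 77, 85, 86, 85, 86, 87, 88, 88, 87, 87, 86, 87, 88, 86, 86, 86]
wrist -0.112 [16, 15, 15, 16, 16, 15, 15, 16, 17, 24, 28, 30, 35, 40, 41, 38, 44, 84, 95, 95, 95, 89, 65, 18, 18, 20, 17, 12, 13, 14, 16, 16, 16, 16, 16, 15, 15, 15, 16, 16, 16, 15, 16, 16, 16]
wrist -0.118 [16, 16, 16, 15, 15, 16, 15, 16, 18, 26, 29, 29, 37, 42, 42, 41, 58, 117, 129, 129, 129, 90, 65, 16, 18, 19, 19, 13, 12, 13, 15, 15, 16, 16, 16, 15, 15, 15, 15, 16, 16, 15, 15, 15, 16]
wrist -0.138 [15, 15, 16, 15, 15, 16, 16, 21, 29, 29, 29, 25, 21, 16, 21, 49, 149, 171, 168, 167, 141, 106, 124, 61, 13, 15, 16, 14, 13, 13, 14, 14, 15, 16, 15, 15, 14, 15, 16, 16, 16, 15, 15, 24, 43]
```

Now down behind the cover, then push forward.

>>> {"name": "jog_arm", "arguments": {"plan": [[[0,0,-4],0],[[0,0,-4],0],[[0,0,-1.5],0],[[-2,-0.4,0],0],[[-1,-0.2,0],0],[[-1,-0.2,0],0],[[-1,-0.2,0],0],[[-1,-0.2,0],0],[[-1,-0.2,0],0],[[-1,-0.2,0],0],[[-1,-0.2,0],0],[[0,0,0],0]]}}

```text
clock: 35.15
tcp_pos: [0.6369, -0.0116, 0.3169]
orientation: [3.123, 0.331, 0.004]
contact_force: [0.7, -0.2, 0.6]
grip_width: 0.0001
```

>>> {"name": "jog_arm", "arguments": {"plan": [[[-1,-0.2,0],0],[[-1,-0.2,0],0],[[-1,-0.2,0],0],[[-1,-0.2,0],0],[[0,0,0],0]]}}

```text
clock: 35.65
tcp_pos: [0.5959, -0.0198, 0.3149]
orientation: [3.123, 0.331, -0.002]
contact_force: [-0.2, 0.1, 0.0]
grip_width: 0.0003
```

```bash
python3 bx.py
```

```text
t 35.65 tcp [ 0.5959 -0.0198  0.3149] yaw -1.359 F [-0.2  0.1  0. ] w 0.0003 q [ 0.28  0.38 -0.46  1.71  0.18  1.1  -1.59]
box [ 0.0544 -0.0022]
```

>>> {"name": "jog_arm", "arguments": {"plan": [[[-1.8,-0.3,0],0],[[-1.3,-0.2,-0.7],0],[[-1.2,-0.2,-0.8],0],[[-1.1,-0.2,-1],0],[[-1,-0.2,-1.1],0],[[0,0,0],0]]}}

```text
clock: 36.25
tcp_pos: [0.551, -0.0279, 0.2947]
orientation: [3.12, 0.333, 0.08]
contact_force: [26.4, 1.7, 49.5]
grip_width: -0.0001
```

>>> {"name": "jog_arm", "arguments": {"plan": [[[-0.9,-0.2,-1.2],0],[[-0.8,-0.2,-1.3],0],[[-0.7,-0.1,-1.3],0],[[-0.5,-0.1,-1.4],0],[[-0.4,-0.1,-1.4],0],[[0,0,0],0]]}}

```text
clock: 36.85
tcp_pos: [0.4995, -0.0373, 0.212]
orientation: [-3.124, -0.332, 0.003]
contact_force: [-0.1, -0.6, 0.2]
grip_width: 0.0001
```

```bash
python3 bx.py
```

```text
t 36.85 tcp [ 0.4995 -0.0373  0.212 ] yaw -1.359 F [-0.1 -0.6  0.2] w 0.0001 q [ 0.33  0.35 -0.45  2.03  0.21  0.81 -1.6 ]
box [-0.0435 -0.0011]
```

```bash
python3 - <<'E'
from h import *
cal=get_calibration('scene');im=cv2.cvtColor(grab_frame('scene'),cv2.COLOR_RGB2BGR);cv2.imwrite('pics/s8.png',im)
ref={'shut':cv2.imread('pics/scene0.png'),'half':cv2.imread('pics/s6.png'),'back':cv2.imread('pics/s7.png')}
M=R.from_euler('z',.192).as_matrix()[:2,:2]
def pt(y,r,th):
    return proj('scene',[*(np.array([.542,-.028])+M@[.09-r*np.cos(th)+.004*np.sin(th),y]),.106+r*np.sin(th)+.004*np.cos(th)],cal).round().astype(int)
for th in (0,.2,.4,.6,.8,1.0,1.2):
    for y in(-.125,-.1,.12):
        u,v=pt(y,.17,th); g=lambda I:I[v-1:v+2,u-1:u+2].mean((0,1)).round().astype(int).tolist()
        print(th,y,(u,v),'now',g(im),{k:g(i) for k,i in ref.items()})
E
```

```text
0 -0.125 (np.int64(237), np.int64(241)) now [140, 160, 167] {'shut': [140, 159, 166], 'half': [94, 135, 168], 'back': [97, 138, 172]}
0 -0.1 (np.int64(250), np.int64(236)) now [144, 165, 173] {'shut': [140, 159, 166], 'half': [84, 95, 99], 'back': [94, 135, 168]}
0 0.12 (np.int64(353), np.int64(198)) now [144, 165, 173] {'shut': [138, 158, 166], 'half': [95, 108, 113], 'back': [99, 141, 175]}
0.2 -0.125 (np.int64(235), np.int64(230)) now [145, 166, 174] {'shut': [89, 128, 158], 'half': [94, 135, 168], 'back': [97, 138, 171]}
0.2 -0.1 (np.int64(249), np.int64(225)) now [144, 165, 173] {'shut': [89, 128, 159], 'half': [95, 109, 114], 'back': [98, 139, 173]}
0.2 0.12 (np.int64(355), np.int64(187)) now [144, 165, 173] {'shut': [86, 123, 153], 'half': [94, 108, 113], 'back': [94, 134, 166]}
0.4 -0.125 (np.int64(235), np.int64(222)) now [91, 130, 162] {'shut': [87, 125, 155], 'half': [93, 132, 164], 'back': [94, 135, 168]}
0.4 -0.1 (np.int64(249), np.int64(217)) now [94, 135, 167] {'shut': [90, 128, 160], 'half': [131, 150, 157], 'back': [97, 139, 172]}
0.4 0.12 (np.int64(359), np.int64(17
[... 985 characters left out ...]
[102, 131, 151], 'back': [96, 137, 170]}
1.0 -0.1 (np.int64(259), np.int64(211)) now [28, 41, 65] {'shut': [26, 39, 61], 'half': [129, 148, 156], 'back': [29, 43, 68]}
1.0 0.12 (np.int64(381), np.int64(168)) now [99, 137, 167] {'shut': [94, 130, 158], 'half': [134, 153, 161], 'back': [103, 143, 173]}
1.2 -0.125 (np.int64(251), np.int64(223)) now [140, 163, 172] {'shut': [91, 131, 162], 'half': [95, 108, 113], 'back': [99, 142, 176]}
1.2 -0.1 (np.int64(266), np.int64(217)) now [128, 148, 157] {'shut': [62, 90, 113], 'half': [95, 108, 113], 'back': [67, 97, 122]}
1.2 0.12 (np.int64(392), np.int64(173)) now [98, 139, 173] {'shut': [93, 133, 165], 'half': [94, 108, 113], 'back': [101, 144, 179]}
```

>>> {"name": "jog_arm", "arguments": {"plan": [[[-0.3,-0.1,-0.5],0],[[-0.2,0,-0.5],0],[[-0.1,0,-0.5],0],[[0,0,-0.5],0],[[0,0,-0.4],0],[[0,0,-0.3],0],[[0,0,0],0]]}}

```text
clock: 37.6
tcp_pos: [0.4938, -0.0383, 0.1855]
orientation: [-3.124, -0.332, 0.002]
contact_force: [0.8, 0.4, -0.6]
grip_width: -0.0001
```

>>> {"name": "jog_arm", "arguments": {"plan": [[[0,0,-0.2],0],[[0,0,-0.2],0],[[0,0,-0.1],0],[[0,0,0],0],[[0,0,0],0]]}}

```text
clock: 38.1
tcp_pos: [0.4939, -0.0381, 0.1824]
orientation: [3.123, 0.332, -0.002]
contact_force: [-7.8, 0.6, 20.9]
grip_width: 0.0001
```

>>> {"name": "jog_arm", "arguments": {"plan": [[[0,0,0.5],0],[[0,0,1],0],[[0,0,3],0],[[0,0,4],0],[[0,0,4],0],[[0,0,4],0],[[-2,-4,0],0],[[-1,-4.5,0],0],[[0,-4.5,0],0],[[0,-4.5,0],0],[[0,-4.5,0],0],[[0,-4.5,0],0]]}}

```text
clock: 39.3
tcp_pos: [0.4639, -0.3049, 0.3464]
orientation: [3.124, 0.332, 0.0]
contact_force: [0.8, -0.2, -0.2]
grip_width: 0.0001
```

>>> {"name": "jog_arm", "arguments": {"plan": [[[0,-4.5,0],0],[[0,-4.5,0],0],[[0,0,0],0],[[0,0,0],0],[[0,0,0],0]]}}

```text
clock: 39.8
tcp_pos: [0.4647, -0.3918, 0.346]
orientation: [-3.123, -0.335, -0.0]
contact_force: [-1.0, 0.9, 0.1]
grip_width: 0.0
```

```bash
python3 ptr.py | grep top; python3 - <<'E'
from h import *
st()
t=cv2.imread('pics/p_top.png');s=cv2.cvtColor(grab_frame('scene'),cv2.COLOR_RGB2BGR)
a=cv2.resize(t[130:350,90:510],(800,419),interpolation=cv2.INTER_CUBIC)[:,:]
b=cv2.resize(s[130:310,220:560],(340,180))
a=cv2.resize(t[150:310,240:410],(480,452),interpolation=cv2.INTER_CUBIC)
c=cv2.resize(s[150:350,220:400],(320,356),interpolation=cv2.INTER_CUBIC)
d=cv2.resize(t[180:340,90:250],(96,96))
out=np.zeros((452,800,3),'uint8');out[:,:480]=a;out[:356,480:]=c;out[356:452,480:576]=d
d2=cv2.resize(t[240:360,320:510],(152,96));out[356:452,580:732]=d2
cv2.imwrite('pics/final.png',out)
E
```

```text
top -0.112 [51, 35, 28, 16, 33, 31, 29, 26, 22, 38, 34, 26, 22, 19, 17, 37, 32, 26, 23, 18, 34, 30, 25, 41, 64, 92, 80, 33, 20, 18, 34, 31, 28, 24, 21, 16, 29, 26, 22, 21, 17, 34, 29, 43, 59]
top -0.118 [76, 76, 76, 75, 74, 73, 76, 78, 77, 75, 74, 77, 78, 78, 78, 74, 76, 76, 76, 76, 74, 75, 75, 82, 88, 90, 83, 76, 74, 75, 74, 72, 76, 77, 76, 74, 71, 74, 75, 75, 74, 72, 71, 75, 74]
top -0.138 [73, 75, 76, 77, 78, 73, 74, 75, 76, 78, 78, 74, 76, 77, 78, 77, 74, 75, 77, 70, 57, 66, 78, 77, 76, 76, 77, 55, 56, 72, 77, 75, 74, 75, 75, 76, 76, 75, 76, 76, 75, 75, 73, 75, 74]
t 39.9 tcp [ 0.4649 -0.3916  0.3463] yaw -1.356 F [-0.3  0.2  0.5] w 0.0001 q [ 0.79  0.34 -0.25  1.66  0.09  1.15 -0.84]
```

View pics/final.png

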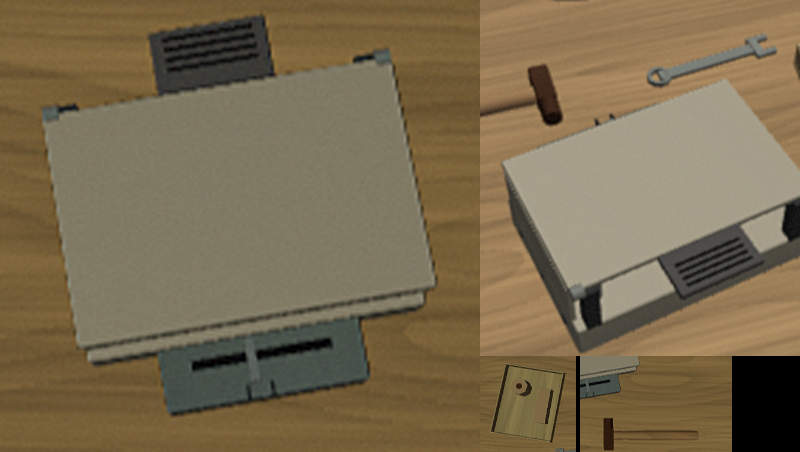

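```bash
python3 - <<'E' 2>/dev/null | tail -8
from h import *
cal=get_calibration('top');M=R.from_euler('z',.192).as_matrix()[:2,:2]
def pr(fn,xb):
    im=cv2.imread(fn).astype(np.float32).mean(2);ys=np.arange(-.055,.0551,.0005)
    uv=np.array([proj('top',[*(np.array([.542,-.028])+M@[xb,y]),.052],cal) for y in ys],np.float32)
    return ys,cv2.remap(im,uv[:,:1],uv[:,1:],cv2.INTER_LINEAR)[:,0]
for fn in('pics/top0.png','pics/p_top.png'):
    ys,v=pr(fn,-.112);w=np.clip(v-48,0,None)*(abs(ys)<.045);print(fn,'ptr y',(w*ys).sum()/w.sum(),v.max())
    ys,v=pr(fn,-.138);w=np.clip(70-v,0,None)*(abs(ys)<.03);l=ys<.005;print('ribs',(w*ys)[l].sum()/w[l].sum(),(w*ys)[~l].sum()/w[~l].sum())
a=cv2.imread('pics/scene0.png').astype(int);s=cv2.cvtColor(grab_frame('scene'),cv2.COLOR_RGB2BGR).astype(int)
for n,(x,y,w,h) in {'fl edge':(228,225,40,40),'front edge':(270,195,60,40),'hinge side':(260,300,60,40)}.items(): print(n,abs(a-s)[y:y+h,x:x+w].mean().round(2))
E
```

```text
pics/top0.png ptr y -0.03143693633245587 94.57292
ribs -0.005016014753267608 0.01408642262476169
pics/p_top.png ptr y 0.007246127711217214 93.07422
ribs -0.004938856445773038 0.014098026060515563
fl edge 1.41
front edge 1.53
hinge side 1.62
```

```bash
python3 -c "
from bench import *
print(hand_in())"
```

```text
the job is handed in; nothing more can be done
None
```

I finished every step of the task and handed the job in at about 40 s of the 210 s allowed. The hand-in reported no verdict.

**What I did:**
- **Blanks:** Only the eight-sided blank (on the cover) and the long blank (on the bench) were in the camera views, and I put both in the tray.
- **Opening:** I pressed the pad until it clicked, and the cover sprang open. I then folded it right back.
- **Winding:** I wound the crank clockwise about 13 rad, then eased it back about 0.3 rad to bring the pointer nearer the middle.
- **Shutting:** I brought the cover forward and pressed it down until it held.

**Last checks:**
- **Cover:** It stayed down after I let go and matches the opening scene picture, with only noise-level differences.
- **Pointer:** It stands between the ribs at about 38.5 mm of travel, inside 29 to 42 mm but nearer the upper limit. Just before I let go of the crank, the wrist camera put it closer to the middle, at roughly 36 to 37 mm.
- **Tray, mallet and bottle:** Both blanks lie in the tray and the mallet is where it was. I did not recheck the bottle at the end; it was last seen in place with the cover half open, and I never worked near it.

**What did not go smoothly:**
- **Pad:** It needed over 23 N before it clicked, against the stated 8 N.
- **Shutting force:** I moved a bit fast at first, and the tool force briefly reached about 56 N (50 N downward) through the closed fingers. That is well under the 120 N wrist limit. I took the contact to be on the fingers rather than the gripper body, which has a 40 N limit, but I could not confirm that.

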